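# Clear the showcase lid and hold it open at 60 degrees

### The arm

A 6-joint arm with a two-finger parallel gripper is mounted at the origin on the work surface. World frame = base frame: x ahead of the robot, y to its left, z up, the work surface at z = 0. Lengths are in m, angles in rad, forces in N, time in s.
With the tool pointing down it reaches from about 0.4 to 0.825 m from the base axis. Payload 7 kg.
Tool frame: the origin (TCP) lies at the very end of the fingers, on their centre line; the grasp point (between the pads) lies 19 mm behind it; z points along the fingers, y is the line along which they close (so a half turn about z gives the same grasp; the last joint's range is limited). The gripper opens to 88 mm and grips with 3 to 60 N. Pads are 19 mm wide; open, the fingers measure 130 mm over their backs; the gripper's body (78 mm by 193 mm) begins 47 mm behind the grasp point.
Start: joints at [-0.888, 0.359, 0.012, 0, -1.224, -0.288], TCP at [0.26, -0.623, 0.227] pointing down, gripper open.
Joint ranges: [-3.07, 3.07], [-1.43, 2.12], [-1.02, 1.25], [-3.03, 1.67], [-3.05, -0], [-3.03, 3.03]. Speed limits (rad/s): [2.39, 2.39, 3.01, 3.14, 3.14, 3.14].

### API

Orientations are given as a unit quaternion [w, x, y, z].
In Python, from workcell import ctrl, eyes, job gives the robot as it stands.
- The arm moves only by the tool carry_out, never from a script. Its arguments are lists of equal length, an entry for each row: "delta_pos": the shift along the tool's x, y, z in m, a list of three; "rot": the turn, a rotation vector about the tool's x, y, z in degrees, a list of three; "gripper": the closure, from 0 (fully open) to 1 (shut). A call has 1 to 12 rows; each row is the pose to reach, as a shift and turn from the pose commanded when the call began, along the tool's axes at that moment; what a row does not reach only later rows make up. A row lasts 1/12 s, in which the tool goes at most 41.7 mm and 7.16 degrees, less where a joint would pass 70% of its speed; a pose out of reach is approached as far as the arm can. A call with a gripper value outside its range is refused whole. The fingers move at their own pace and stop on an object; "force" is the grip in N (left out, the last holds). Time passes only in rows, so rows that repeat a pose let the fingers close. It gives the time, the measured TCP pose, the force, the opening and the grip force at its end, in the units of the state.
- ctrl.sense(): the state, without advancing time (a new reading comes with each control period).
- eyes.camera(name): name is "side" or "top" or "wrist"; returns the picture (420x560x3 uint8, red, green, blue); there is no depth.
- eyes.camera_model(name): a dict with "K" (3x3 intrinsics, pixels), "dist" ([k1, k2, p1, p2, k3] as OpenCV has them; the pictures are not rectified), "R" (3x3) and "t" (3): a world point X has camera coordinates R X + t. Camera axes: x right, y down, z forward; pixel columns grow to the right and rows downward; lengths in m; the calibration is good to about 2 mm. A picture is of the moment at which its call begins: read the wrist's pose just before it. camera_model takes no time and is no camera call; for the wrist camera it gives the pose at the moment of the call.
- job.finish_job(): hands the job in; it is judged then, once.
The state is a dict: "clock": time; "q": joint angles; "joint_velocities": joint speeds; "joint_torque": joint torques, N m; "tcp_pos": TCP position; "eef_rot": TCP orientation; "force": force on the tool from outside, world axes, zero at the start; "torque": the same for the moment, N m; "width": finger opening in m; "gripper_force": force on a finger pad.
Only numpy, scipy, OpenCV 4.12 (cv2) and the standard library are available. Lean on these libraries where they do the work, as an engineer would, in place of code of your own. Each camera call takes 0.05 s, during which the arm holds its last target. There are 200 camera calls.

### The job

I want to take the signed book out of the glass-topped display case, so first lift the hand stamp off its lid and set it down upright in the empty bay of the stamp tray. Then raise the lid to 60 degrees from closed and keep holding it there: it has no stay, so do not let it drop, and finish with the gripper still holding the lid open. Leave the other things on the counter where they are.

Things in the scene. Friction and masses are not known exactly. Their poses are not given: they have to be found in the camera images.
- case: Flat oak display case, fixed on the counter: 240 deep (its x) by 320 wide (its y), 86 mm high with the lid shut (walls 70, lid 16). Origin: centre of its underside; x points from the front (pull side, towards the robot) to the hinge side, y left, z up. A green hardback book and a pen lie inside.
- lid (a joint): Opening angle of the case's lid in rad: 0 shut, growing as its front edge rises, stop at 1.40; 60 degrees is 1.047. Lid: 240 by 320 by 16 mm, oak rails 28 mm wide round a clear pane whose top lies 83 mm above the counter, 3 mm below the rails. It weighs 0.5 to 0.85 kg, turns freely and falls shut from every angle unless held.
- lid_hinge (a point): Middle of the hinge line: it runs along the case's y at the far top edge of the case, 120 mm behind the case's origin and 70 mm above the counter.
- lid_pull (a point): Grip point on the brass pull in the middle of the lid's front rail; moves with the lid (x along the lid towards the hinge, z out of its top). The pull is a block sticking out 42 mm, 24 wide (along y, flat sides to pinch), 14 thick; this point is in its middle, 28 mm out from the rail. Shut: 78 mm above the counter, 268 mm in front of and 8 mm above the hinge line; nothing beneath it.
- stamp: Loose hand stamp, 0.07 to 0.13 kg, standing upright on the lid's clear pane. Origin: centre of its underside, z up. A foot 52 (its x) by 38 by 22 mm high carries a round turned wooden handle; 82 mm high in all. Handle 16 mm thick at the neck (32 mm up), 27 to 29 mm from 48 to 64 mm up, 24 mm near the top.
- stamp_grip (a point): On the stamp's axis in the thick part of its handle, 60 mm above its underside; 28 mm diameter here.
- tray: Shallow wooden stamp tray fixed on the counter beside the case, to the left or right: 170 (its x) by 110 (its y) by 20 mm high, walls 6 mm, floor 6 mm thick. Origin: centre of its underside. A bar across its middle parts it: the far half (+x) is filled by a flat dark ink-pad tin, 21 mm high, the near half (-x) is the empty bay.
- tray_bay (a point): Centre of the floor of the tray's empty bay, 6 mm above the counter; the bay is 79 (tray's x) by 98 mm (tray's y) inside with walls 14 mm high above its floor. Axes as the tray's.
- book_pile: Bystander: pile of three lying books, about 225 by 150 mm and 80 mm high, on the other side of the case from the tray. Origin: centre of its underside.
- bell: Bystander: steel desk bell, 84 mm diameter, 53 mm high, beside the far end of the case. Origin: centre of its underside.
- pen_pot: Bystander: dark metal pen pot, 72 mm diameter, 95 mm high (150 with the pens), beside the far end of the case. Origin: centre of its underside.
Not all that is in view belongs to the job. What is shaped like the stamp but blue or red is not meant.

How it is judged:
On the way, in this order (a step that is already met when the one before it is completed fails the run):
1. with the lid shut, the stamp is brought upright right down into the tray's bay, still in the gripper (horizontal distance between stamp and tray_bay below 0.03 m and z of stamp in the frame of tray_bay below 0.012 m and angle between stamp's own z axis and vertical below 0.15 rad and contact force between stamp and the fingers above 0.2 N and value of joint lid below 0.08 rad), for 0.05 s.
2. the stamp stands upright on the bay's floor, let go, before the lid is lifted (horizontal distance between stamp and tray_bay below 0.03 m and z of stamp in the frame of tray_bay below 0.012 m and angle between stamp's own z axis and vertical below 0.15 rad and z of stamp in the frame of tray_bay below 0.004 m and contact force between stamp and the fingers below 0.1 N and linear speed of stamp below 0.03 m/s and value of joint lid below 0.08 rad), for 0.2 s.
At the end, for the whole second after the job is handed in: The lid is held still by the gripper's fingers, with nothing else bearing on it, at 60 degrees from closed within 6 degrees (0.942 to 1.152 rad); the stamp stands upright (within 8 degrees) on the floor of the tray's bay, within 30 mm of the bay's centre (value of joint lid between 0.942 and 1.152 rad and velocity of joint lid between -0.1 and 0.1 rad/s and contact force between case and the fingers above 0.4 N and contact force between case and book_pile below 0.1 N and contact force between case and bell below 0.1 N and contact force between case and pen_pot below 0.1 N and contact force between case and stamp below 0.1 N and horizontal distance between stamp and tray_bay below 0.03 m and z of stamp in the frame of tray_bay below 0.012 m and angle between stamp's own z axis and vertical below 0.15 rad and z of stamp in the frame of tray_bay below 0.004 m and linear speed of stamp below 0.03 m/s); the arm keeps its last pose, push and grip.
It fails at once if the lid drops (closes faster than 3 rad/s) (velocity of joint lid below -3 rad/s).
It fails at once if a bystander (book pile, bell, pen pot) is moved more than 20 mm or tipped (distance of any of book_pile, bell, pen_pot from where it was at the start of the episode above 0.02 m or angle between any of book_pile, bell, pen_pot's own z axis and vertical above 0.3 rad).
It also fails if it takes over 64 s, if anything falls off the work surface, if the arm or the gripper's body presses on something with over 40 N, if the wrist force passes 120 N, or if a joint passes its speed limit or range.

## Working session

There is one attempt and no reset: what is moved stays moved. The work goes in short steps, Python scripts to look and compute and a tool call to move; the robot and the scene stay as the last step left them, time stands still between calls to the robot, and variables do not carry over. Pictures are saved under pics/ and viewed, at most 10 in all, crops included, and the job is handed in when it is done.

Besides the shell and the picture viewer there is one more tool, called after "Request:" by a JSON object that holds its "method" and its "body", one argument or row to a line. carry_out: Moves the arm, as the interface text tells. Its arguments: {"type":"object","properties":{"delta_pos":{"type":"array","items":{"type":"array","items":{"type":"number"}}},"rot":{"type":"array","items":{"type":"array","items":{"type":"number"}}},"gripper":{"type":"array","items":{"type":"number"}},"force":{"type":"number"}},"required":["delta_pos","rot","gripper"]}

```bash
ls; mkdir -p pics
python3 - <<'E'
from workcell import ctrl, eyes, job
import cv2
s=ctrl.sense(); print({k:s[k] for k in('clock','q','tcp_pos','eef_rot','width')})
for n in('top','side'):
    im=eyes.camera(n); cv2.imwrite(f'pics/{n}0.png',im[:,:,::-1])
    m=eyes.camera_model(n); print(n,m)
E
```

```text
pics
{'clock': 0.0, 'q': array([-8.87907372e-01,  3.59408890e-01,  1.10630135e-02, -3.76502168e-04,
       -1.22412355e+00, -2.88102479e-01]), 'tcp_pos': array([ 0.25940197, -0.62262292,  0.22560553]), 'eef_rot': array([-2.33828580e-04, -1.96050921e-01,  9.80593343e-01,  8.22477166e-04]), 'width': 0.08762359678237044}
top {'K': array([[449.48125415,   0.        , 284.29872313],
       [  0.        , 449.48125415, 209.69141436],
       [  0.        ,   0.        ,   1.        ]]), 'dist': array([0.05189723, 0.        , 0.        , 0.        , 0.        ]), 'R': array([[ 0.00475747, -0.99990359, -0.01304526],
       [-0.99010555, -0.00288049, -0.14029502],
       [ 0.14024392,  0.01358363, -0.9900238 ]]), 't': array([0.00975487, 0.6180019 , 1.16073745])}
side {'K': array([[499.40498762,   0.        , 284.84089484],
       [  0.        , 499.40498762, 211.93683973],
       [  0.        ,   0.        ,   1.        ]]), 'dist': array([-0.03795062,  0.        ,  0.        ,  0.        ,  0.        ]), 'R': array([[-0.85015552, -0.52625614, -0.01703128],
       [-0.37017533,  0.62038748, -0.69144024],
       [ 0.37444066, -0.58152717, -0.72223288]]), 't': array([0.50712443, 0.29046168, 1.21009034])}
```

View pics/top0.png

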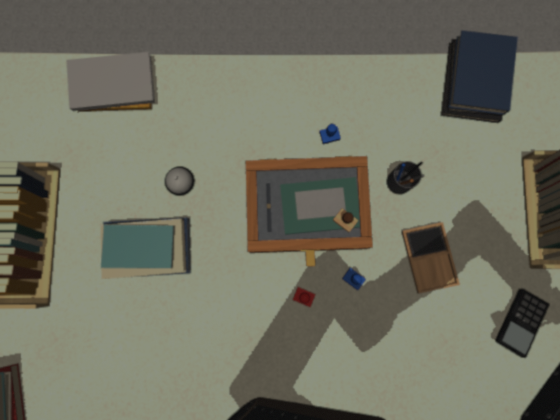

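View pics/side0.png

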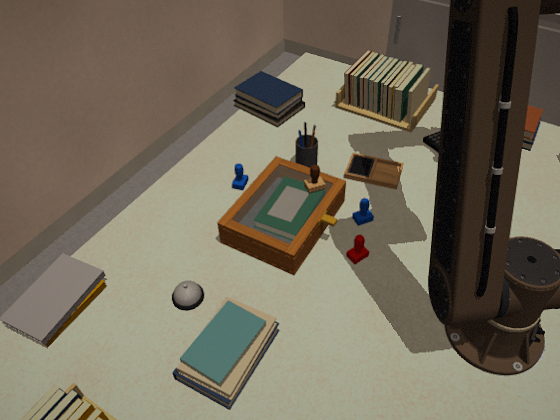

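Candidates for the stamp are the wooden one on the lid (top view 347,218), the blue ones (330,133 and 353,278) and the red one (304,296). Only the wooden one stands on the pane, so I choose it and check it in a close crop.

```bash
cat > h.py <<'E'
import numpy as np, cv2
from workcell import ctrl, eyes, job
def ray(cam,uv,m=None):
    m=m or eyes.camera_model(cam)
    n=cv2.undistortPoints(np.array(uv,float).reshape(-1,1,2),m['K'],m['dist']).reshape(-1,2)
    d=np.c_[n,np.ones(len(n))]@m['R']; return -m['R'].T@m['t'],d
def atz(cam,uv,z,m=None):
    c,d=ray(cam,uv,m); return c+d*((z-c[2])/d[:,2])[:,None]
def proj(cam,X,m=None):
    m=m or eyes.camera_model(cam)
    return cv2.projectPoints(np.array(X,float).reshape(-1,3),cv2.Rodrigues(m['R'])[0],m['t'],m['K'],m['dist'])[0].reshape(-1,2)
E
python3 - <<'E'
from h import *
im=cv2.imread('pics/top0.png'); c=im[145:305,235:470]
cv2.imwrite('pics/crop0.png',cv2.convertScaleAbs(cv2.resize(c,None,fx=3.4,fy=3.4,interpolation=cv2.INTER_CUBIC),alpha=1.5))
im=cv2.imread('pics/side0.png'); c=im[130:280,210:410]
cv2.imwrite('pics/crop1.png',cv2.convertScaleAbs(cv2.resize(c,None,fx=4,fy=4,interpolation=cv2.INTER_CUBIC),alpha=1.5))
E
```

```text
(no output)
```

View pics/crop0.png

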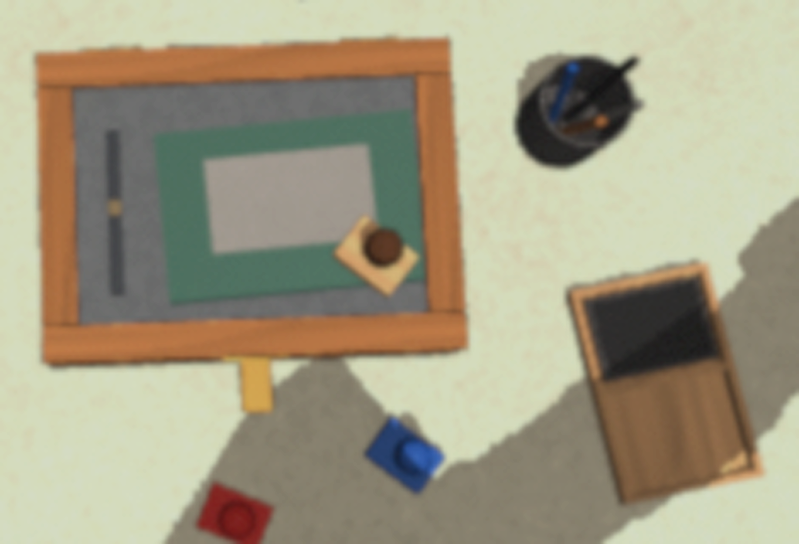

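View pics/crop1.png

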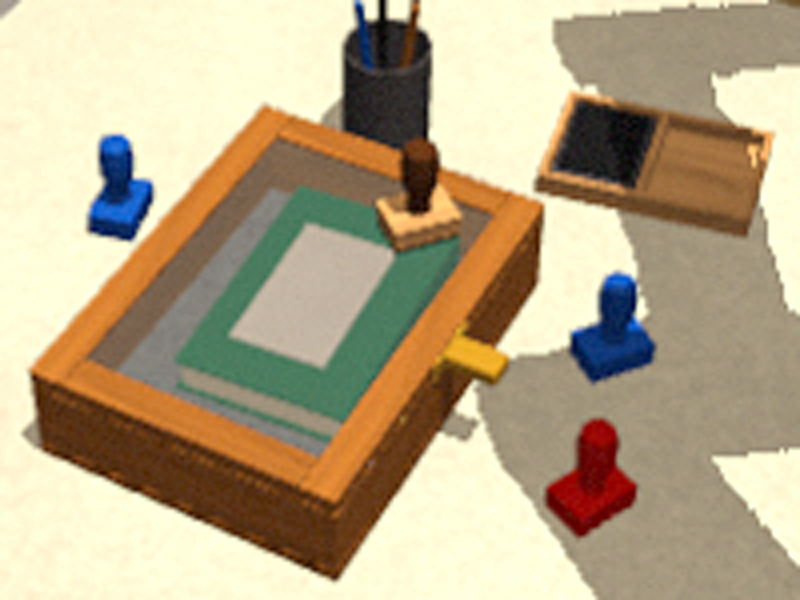

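The crops confirm the wooden stamp on the pane: foot centre near crop0 (378,255), handle top at (384,245). The pull is at (257,385), and the tray's empty bay is in its lower half at about (678,435).

```bash
cat >> h.py <<'E'
def c0(p): return (np.array(p,float)+.5)/3.4-.5+[235,145]
def c1(p): return (np.array(p,float)+.5)/4-.5+[210,130]
E
python3 - <<'E'
from h import *
np.set_printoptions(precision=4,suppress=True)
L=atz('top',c0([(37,54),(449,39),(467,347),(43,363)]),.086); print('lid',L,np.linalg.norm(np.roll(L,-1,0)-L,axis=1),L.mean(0))
Ls=atz('side',c1([(33,373),(265,108),(543,205),(335,497)]),.086);print('lid side',Ls,Ls.mean(0),np.linalg.norm(np.roll(Ls,-1,0)-Ls,axis=1))
for e in ((L[0]-L[3]),(L[1]-L[2])):print('x dir',np.degrees(np.arctan2(e[1],e[0])))
for e in ((L[0]-L[1]),(L[3]-L[2])):print('y dir',np.degrees(np.arctan2(e[1],e[0]))-90)
print('pulltip',atz('top',c0([(243,411),(272,411)]),.085))
print('pulltip side',atz('side',c1([(494,382),(508,360)]),.085))
F=atz('top',c0([(367,216),(419,256),(391,295),(334,252)]),.105);print('foot',F,F.mean(0),np.linalg.norm(np.roll(F,-1,0)-F,axis=1))
for e in (F[0]-F[1],F[3]-F[2]):print(np.degrees(np.arctan2(e[1],e[0])))
print('handle',atz('top',c0([(384,245)]),.16))
print('handle side, 60up',atz('side',c1([(420,162)]),.143))
T=atz('top',c0([(570,291),(706,263),(763,472),(624,502)]),.02);print('tray',T,T.mean(0),np.linalg.norm(np.roll(T,-1,0)-T,axis=1))
Ts=atz('side',c1([(537,187),(573,95),(775,132),(747,232)]),.02);print('tray side',Ts,Ts.mean(0),np.linalg.norm(np.roll(Ts,-1,0)-Ts,axis=1))
for T in(T,):
  for e in(T[0]-T[3],T[1]-T[2]):print(np.degrees(np.arctan2(e[1],e[0])))
e=Ts[1]-Ts[2];print(np.degrees(np.arctan2(e[1],e[0])))
E
```

```text
lid [[ 0.742   0.114   0.086 ]
 [ 0.7541 -0.2033  0.086 ]
 [ 0.5176 -0.2119  0.086 ]
 [ 0.5042  0.1055  0.086 ]] [0.3175 0.2367 0.3176 0.238 ] [ 0.6295 -0.049   0.086 ]
lid side [[ 0.7374  0.1156  0.086 ]
 [ 0.7513 -0.2001  0.086 ]
 [ 0.5165 -0.211   0.086 ]
 [ 0.5057  0.1024  0.086 ]] [ 0.6277 -0.0483  0.086 ] [0.316  0.235  0.3136 0.2321]
x dir 2.0464147988336885
x dir 2.064847696816211
y dir 2.183801261780431
y dir 2.4173249996985646
pulltip [[ 0.4691 -0.0445  0.085 ]
 [ 0.4693 -0.0661  0.085 ]]
pulltip side [[ 0.4655 -0.0384  0.085 ]
 [ 0.4668 -0.0612  0.085 ]]
foot [[ 0.6136 -0.1365  0.105 ]
 [ 0.5837 -0.1746  0.105 ]
 [ 0.5545 -0.1534  0.105 ]
 [ 0.5864 -0.1117  0.105 ]] [ 0.5846 -0.1441  0.105 ] [0.0484 0.036  0.0525 0.0368]
51.84716374568853
52.597008524264616
handle [[ 0.5849 -0.1418  0.16  ]]
handle side, 60up [[ 0.5869 -0.1494  0.143 ]]
tray [[ 0.5663 -0.3059  0.02  ]
 [ 0.5891 -0.4131  0.02  ]
 [ 0.4264 -0.4488  0.02  ]
 [ 0.4023 -0.3417  0.02  ]] [ 0.496  -0.3774  0.02  ] [0.1096 0.1666 0.1098 0.1678]
tray side [[ 0.5586 -0.2936  0.02  ]
 [ 0.5846 -0.4099  0.02  ]
 [ 0.4231 -0.4514  0.02  ]
 [ 0.3962 -0.3303  0.02  ]] [ 0.4906 -0.3713  0.02  ] [0.1192 0.1668 0.1241 0.1665]
12.287765483876212
12.368096032585637
14.417284342214097
```

```bash
cat >> h.py <<'E'
from scipy.spatial.transform import Rotation as Ro
def pitchR(yaw,pitch,fl=1):
    "tool z along lid-x dir (yaw deg) pitched down by pitch deg, tool y horizontal"
    a,p=np.radians([yaw,pitch]); f=np.array([np.cos(a),np.sin(a),0]); z=np.cos(p)*f+[0,0,-np.sin(p)]
    y=fl*np.array([-np.sin(a),np.cos(a),0]); return np.c_[np.cross(y,z),y,z]
def go(pos,Rg=None):
    s=ctrl.sense(); R=Ro.from_quat(s['eef_rot'],scalar_first=True)
    d=R.inv().apply(np.array(pos)-s['tcp_pos'])
    r=np.zeros(3) if Rg is None else np.degrees((R.inv()*Ro.from_matrix(Rg)).as_rotvec())
    print('t',round(s['clock'],2),'d',d.round(4),'rot',r.round(2),'|',np.array(s['tcp_pos']).round(4),'F',np.array(s['force']).round(2),'w',round(s['width'],4),'gf',s['gripper_force'])
E
python3 -c "
from h import *
go([.586,-.145,.235],pitchR(22.6,90)); go([.45,-.3,.235])"
```

```text
t 0.1 d [-0.4851  0.3154 -0.0089] rot [ 0.08 -0.01  0.01] | [ 0.2594 -0.6227  0.2257] F [0.27 0.3  0.57] w 0.0877 gf 0.0
t 0.1 d [-0.3     0.2246 -0.009 ] rot [0. 0. 0.] | [ 0.2594 -0.6227  0.2257] F [0.27 0.3  0.57] w 0.0877 gf 0.0
```

Request:
{"method": "carry_out", "body": {
  "delta_pos": [
    [-0.485,0.315,-0.009],
    [-0.485,0.315,-0.009],
    [-0.485,0.315,-0.009],
    [-0.485,0.315,-0.009],
    [-0.485,0.315,-0.009],
    [-0.485,0.315,-0.009],
    [-0.485,0.315,-0.009],
    [-0.485,0.315,-0.009],
    [-0.485,0.315,-0.009],
    [-0.485,0.315,-0.009],
    [-0.485,0.315,-0.009],
    [-0.485,0.315,-0.009]
  ],
  "rot": [
    [0,0,0],
    [0,0,0],
    [0,0,0],
    [0,0,0],
    [0,0,0],
    [0,0,0],
    [0,0,0],
    [0,0,0],
    [0,0,0],
    [0,0,0],
    [0,0,0],
    [0,0,0]
  ],
  "gripper": [0,0,0,0,0,0,0,0,0,0,0,0]
}}

```text
clock: 1.1
tcp_pos: [0.5425, -0.2084, 0.2343]
eef_rot: [-0.0, -0.196, 0.981, 0.0]
force: [-0.2, -0.9, -0.1]
width: 0.0876
gripper_force: 0.0
```

```bash
python3 -c "
from h import *
go([.586,-.145,.235],pitchR(22.6,90))"
```

```text
t 1.1 d [-0.0646  0.0418 -0.0007] rot [ 0.01 -0.    0.03] | [ 0.5425 -0.2084  0.2343] F [-0.2  -0.93 -0.06] w 0.0876 gf 0.0
```

Request:
{"method": "carry_out", "body": {
  "delta_pos": [
    [-0.064,0.042,0],
    [-0.064,0.042,0],
    [-0.064,0.042,0],
    [-0.064,0.042,0]
  ],
  "rot": [
    [0,0,0],
    [0,0,0],
    [0,0,0],
    [0,0,0]
  ],
  "gripper": [0,0,0,0]
}}

```text
clock: 1.43
tcp_pos: [0.5854, -0.1452, 0.2335]
eef_rot: [-0.001, -0.198, 0.98, 0.0]
force: [-0.0, -0.6, -1.0]
width: 0.0875
gripper_force: 0.0
```

Run:
```python
from h import *
m=eyes.camera_model('wrist'); im=eyes.camera('wrist'); cv2.imwrite('pics/w0.png',im[:,:,::-1])
go([.586,-.145,.235],pitchR(22.6,90))
print(m['K'],m['dist'],proj('wrist',[[.586,-.145,.165],[.586,-.145,.083],[.586,-.145,.143]],m))
np.save('w0.npy',m,allow_pickle=True)
```

```text
t 1.48 d [-0.0017  0.0007 -0.0013] rot [ 0.03 -0.07  0.11] | [ 0.5847 -0.1463  0.2337] F [ 0.01 -0.11 -0.44] w 0.0877 gf 0.0
[[360.13691728   0.         278.91422356]
 [  0.         360.13691728 211.73705063]
 [  0.           0.           1.        ]] [-0.06958171  0.          0.          0.          0.        ] [[278.86372874 225.47227913]
 [278.85285893 197.48415348]
 [278.86015116 216.27389399]]
```

View pics/w0.png

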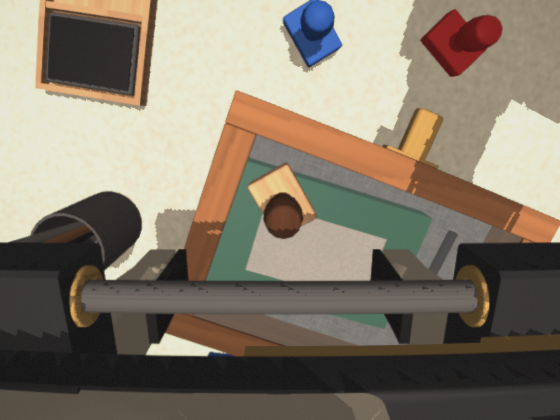

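The wrist picture shows the wooden stamp with its handle centre at about (283,215), close to the prediction of (279,221). The foot corners are at (249,186), (289,163) and (314,205).

Run:
```python
from h import *
m=np.load('w0.npy',allow_pickle=True).item()
print(atz('wrist',[(283,215.5)],.155,m)); F=atz('wrist',[(249,186),(289,163),(314,205)],.105,m); print(F,(F[0]+F[2])/2)
print(atz('wrist',[(425,110),(442,115)],.085,m))
go([.588,-.147,.124])
```

```text
[[ 0.58125366 -0.14394438  0.155     ]]
[[ 0.58191107 -0.17283189  0.105     ]
 [ 0.55236052 -0.15040355  0.105     ]
 [ 0.57601766 -0.11801804  0.105     ]] [ 0.57896437 -0.14542496  0.105     ]
[[ 0.46976961 -0.06225982  0.085     ]
 [ 0.46750219 -0.04703555  0.085     ]]
t 1.48 d [-0.0029 -0.002   0.1097] rot [0. 0. 0.] | [ 0.5847 -0.1463  0.2337] F [ 0.01 -0.11 -0.44] w 0.0877 gf 0.0
```

Request:
{"method": "carry_out", "body": {
  "delta_pos": [
    [0.001,0.002,0.03],
    [0.001,0.002,0.06],
    [0.001,0.002,0.09],
    [0.001,0.002,0.11],
    [0.001,0.002,0.11],
    [0.001,0.002,0.11],
    [0.001,0.002,0.11],
    [0.001,0.002,0.11],
    [0.001,0.002,0.11],
    [0.001,0.002,0.11],
    [0.001,0.002,0.11],
    [0.001,0.002,0.11]
  ],
  "rot": [
    [0,0,0],
    [0,0,0],
    [0,0,0],
    [0,0,0],
    [0,0,0],
    [0,0,0],
    [0,0,0],
    [0,0,0],
    [0,0,0],
    [0,0,0],
    [0,0,0],
    [0,0,0]
  ],
  "gripper": [0,0,0,0,0,0.8,0.8,0.8,0.8,0.8,0.8,0.8],
  "force": 12
}}

```text
clock: 2.48
tcp_pos: [0.5833, -0.1456, 0.1249]
eef_rot: [0.0, -0.196, 0.981, -0.0]
force: [-0.5, -0.0, -0.0]
width: 0.0462
gripper_force: 0.0
```

Run:
```python
from h import *
go([.456,-.385,.2],pitchR(22.6-40,90))
```

```text
t 2.48 d [ 0.2095 -0.1721 -0.0753] rot [ 0.    0.05 40.03] | [ 0.5833 -0.1456  0.1249] F [-0.47 -0.02 -0.03] w 0.0462 gf 0.0
```

Fingers still closing, so I hold and then lift.

Request:
{"method": "carry_out", "body": {
  "delta_pos": [
    [0,0,0],
    [0,0,0],
    [0,0,0],
    [0,0,0],
    [0,0,0],
    [0,0,0],
    [0,0,0],
    [0,0,-0.01],
    [0,0,-0.03],
    [0,0,-0.06],
    [0,0,-0.09],
    [0,0,-0.09]
  ],
  "rot": [
    [0,0,0],
    [0,0,0],
    [0,0,0],
    [0,0,0],
    [0,0,0],
    [0,0,0],
    [0,0,0],
    [0,0,0],
    [0,0,0],
    [0,0,0],
    [0,0,0],
    [0,0,0]
  ],
  "gripper": [0.9,0.9,0.9,0.9,0.9,0.9,0.9,0.9,0.9,0.9,0.9,0.9],
  "force": 12
}}

```text
clock: 3.48
tcp_pos: [0.5862, -0.1463, 0.2217]
eef_rot: [0.005, -0.197, 0.98, -0.002]
force: [1.3, -0.3, 0.3]
width: 0.0276
gripper_force: 12.0
```

Run:
```python
from h import *
im=eyes.camera('wrist'); cv2.imwrite('pics/w1.png',im[:,:,::-1])
go([.456,-.385,.2],pitchR(22.6-40,90))
```

```text
t 3.53 d [ 0.2113 -0.1709  0.018 ] rot [-0.05  0.41 40.04] | [ 0.5851 -0.1459  0.2188] F [ 1.06 -0.08 -1.6 ] w 0.028 gf 11.999850480642635
```

View pics/w1.png

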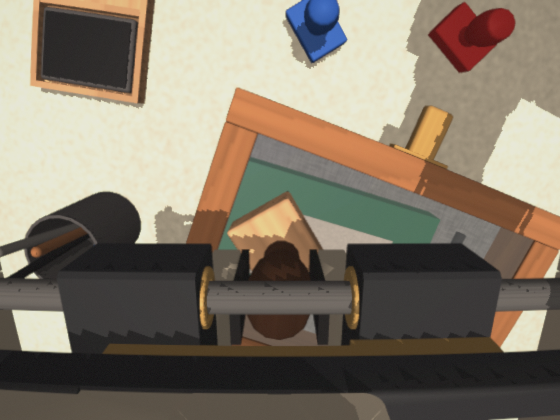

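The stamp is held upright between the fingers (wrist view 280,290) and is clear of the lid. Next I carry it over the bay.

Request:
{"method": "carry_out", "body": {
  "delta_pos": [
    [0.03,-0.024,0],
    [0.06,-0.049,0],
    [0.09,-0.073,0],
    [0.12,-0.097,0],
    [0.15,-0.122,0],
    [0.18,-0.146,0],
    [0.2,-0.162,0],
    [0.211,-0.171,0.018],
    [0.211,-0.171,0.018],
    [0.211,-0.171,0.018],
    [0.211,-0.171,0.018],
    [0.211,-0.171,0.018]
  ],
  "rot": [
    [0,0,5],
    [0,0,10],
    [0,0,15],
    [0,0,20],
    [0,0,25],
    [0,0,30],
    [0,0,35],
    [0,0,40],
    [0,0,40],
    [0,0,40],
    [0,0,40],
    [0,0,40]
  ],
  "gripper": [0.9,0.9,0.9,0.9,0.9,0.9,0.9,0.9,0.9,0.9,0.9,0.9]
}}

```text
clock: 4.53
tcp_pos: [0.4548, -0.3842, 0.1969]
eef_rot: [0.0, 0.15, 0.989, -0.0]
force: [-0.4, 0.1, -1.0]
width: 0.028
gripper_force: 12.0
```

Run:
```python
from h import *
m=eyes.camera_model('wrist'); im=eyes.camera('wrist'); cv2.imwrite('pics/w2.png',im[:,:,::-1]); np.save('w2.npy',m,allow_pickle=True)
go([.456,-.385,.05],pitchR(22.6-40,90))
```

```text
t 4.58 d [-0.0013 -0.0005  0.147 ] rot [-0.01  0.05  0.14] | [ 0.4549 -0.3841  0.197 ] F [ 1.17  1.04 -0.44] w 0.0278 gf 12.000011429772712
```

View pics/w2.png

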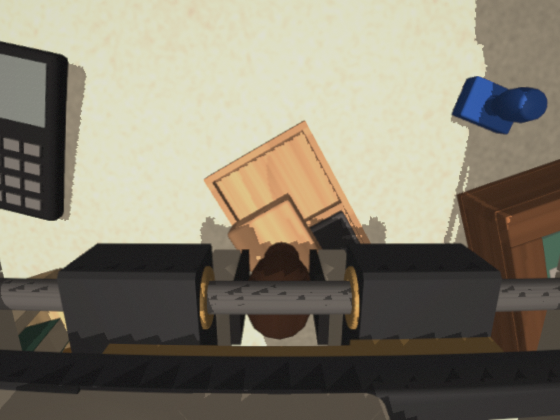

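The stamp hangs over the tray, its foot edges parallel to the tray's. The tray's near corners show at (206,180) and (305,122).

Run:
```python
from h import *
m=np.load('w2.npy',allow_pickle=True).item()
C=atz('wrist',[(206,180),(305,122)],.02,m);print(C)
a=C[0]-C[1];a/=np.linalg.norm(a);y=-a if a[1]<0 else a; x=np.array([y[1],-y[0],0]);print(np.degrees(np.arctan2(x[1],x[0])),np.linalg.norm(C[0]-C[1]),C.mean(0)+.0455*x)
```

```text
[[ 0.42494504 -0.44652303  0.02      ]
 [ 0.40160274 -0.34270181  0.02      ]]
12.671203635745654 0.10641291456702992 [ 0.45766574 -0.38463173  0.02      ]
```

Request:
{"method": "carry_out", "body": {
  "delta_pos": [
    [-0.002,0,0.03],
    [-0.002,0,0.06],
    [-0.002,0,0.09],
    [-0.002,0,0.115],
    [-0.002,0,0.13],
    [-0.002,0,0.138],
    [-0.002,0,0.143],
    [-0.002,0,0.146],
    [-0.002,0,0.148],
    [-0.002,0,0.149],
    [-0.002,0,0.149],
    [-0.002,0,0.149]
  ],
  "rot": [
    [0,0,0],
    [0,0,0],
    [0,0,0],
    [0,0,0],
    [0,0,0],
    [0,0,0],
    [0,0,0],
    [0,0,0],
    [0,0,0],
    [0,0,0],
    [0,0,0],
    [0,0,0]
  ],
  "gripper": [0.9,0.9,0.9,0.9,0.9,0.9,0.9,0.9,0.9,0.9,0.9,0.9]
}}

```text
clock: 5.58
tcp_pos: [0.4564, -0.3854, 0.0481]
eef_rot: [0.001, 0.151, 0.989, -0.0]
force: [0.2, -0.5, 0.4]
width: 0.0276
gripper_force: 12.0
```

Request:
{"method": "carry_out", "body": {
  "delta_pos": [
    [0,0,0.0007],
    [0,0,0.001],
    [0,0,0.0015],
    [0,0,0.0015]
  ],
  "rot": [
    [0,0,0],
    [0,0,0],
    [0,0,0],
    [0,0,0]
  ],
  "gripper": [0.9,0.9,0.9,0.9]
}}

```text
clock: 5.92
tcp_pos: [0.4575, -0.3857, 0.0472]
eef_rot: [0.001, 0.151, 0.989, -0.0]
force: [1.2, 2.5, 6.0]
width: 0.0277
gripper_force: 12.0
```

Contact with the floor shows as about 6 N upward. I release, then rise.

Request:
{"method": "carry_out", "body": {
  "delta_pos": [
    [0,0,0],
    [0,0,0],
    [0,0,0],
    [0,0,0],
    [0,0,0],
    [0,0,0],
    [0,0,0],
    [0,0,0],
    [0,0,0],
    [0,0,0],
    [0,0,0],
    [0,0,-0.01]
  ],
  "rot": [
    [0,0,0],
    [0,0,0],
    [0,0,0],
    [0,0,0],
    [0,0,0],
    [0,0,0],
    [0,0,0],
    [0,0,0],
    [0,0,0],
    [0,0,0],
    [0,0,0],
    [0,0,0]
  ],
  "gripper": [0.6,0.6,0.5,0.5,0.4,0.4,0.3,0.3,0.2,0.2,0,0]
}}

```text
clock: 6.92
tcp_pos: [0.4548, -0.3846, 0.0544]
eef_rot: [-0.002, 0.151, 0.988, 0.001]
force: [-0.7, -0.1, -0.3]
width: 0.0784
gripper_force: 0.0
```

Request:
{"method": "carry_out", "body": {
  "delta_pos": [
    [0,0,-0.03],
    [0,0,-0.06],
    [0,0,-0.1],
    [0,0,-0.14],
    [0,0,-0.17],
    [0,0,-0.17],
    [0,0,-0.17],
    [0,0,-0.17]
  ],
  "rot": [
    [0,0,0],
    [0,0,0],
    [0,0,0],
    [0,0,0],
    [0,0,0],
    [0,0,0],
    [0,0,0],
    [0,0,0]
  ],
  "gripper": [0,0,0,0,0,0,0,0]
}}

```text
clock: 7.58
tcp_pos: [0.4557, -0.3849, 0.2262]
eef_rot: [0.0, 0.151, 0.989, 0.0]
force: [1.0, 0.8, -0.1]
width: 0.0876
gripper_force: 0.0
```

Run:
```python
from h import *
m=eyes.camera_model('wrist'); im=eyes.camera('wrist'); cv2.imwrite('pics/w3.png',im[:,:,::-1]); np.save('w3.npy',m,allow_pickle=True)
print(proj('wrist',[[.457,-.385,.088],[.457,-.385,.006]],m))
p=np.array([.481,-.0546,.078])
for pit in (60,90):
  for fl in (1,-1):
    R=pitchR(2.2,pit,fl); t=p+R[:,2]*.019; go(t-R[:,2]*.12,R)
```

```text
[[278.80855664 201.29418817]
 [278.85406568 183.08676029]]
t 7.63 d [0.1218 0.3058 0.0601] rot [ -5.09 -29.76 -19.15] | [ 0.4554 -0.3848  0.2253] F [-1.02 -0.43 -0.54] w 0.0879 gf 0.0
t 7.63 d [0.1218 0.3058 0.0601] rot [-41.73   7.14 155.41] | [ 0.4554 -0.3848  0.2253] F [-1.02 -0.43 -0.54] w 0.0879 gf 0.0
t 7.63 d [0.0742 0.3227 0.0465] rot [  0.04  -0.06 -19.59] | [ 0.4554 -0.3848  0.2253] F [-1.02 -0.43 -0.54] w 0.0879 gf 0.0
t 7.63 d [0.0742 0.3227 0.0465] rot [-8.0000e-02 -5.0000e-02  1.6041e+02] | [ 0.4554 -0.3848  0.2253] F [-1.02 -0.43 -0.54] w 0.0879 gf 0.0
```

View pics/w3.png

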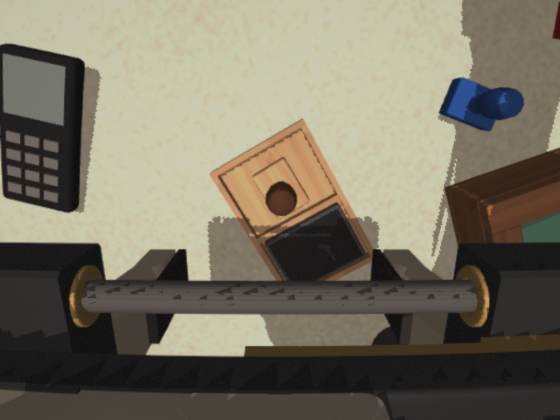

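The stamp stands upright in the bay (handle at 281,198), the gripper is clear and the lid is shut. Now I move to a 60°-pitched pre-grasp in front of the pull.

Request:
{"method": "carry_out", "body": {
  "delta_pos": [
    [0.013,0.035,0],
    [0.026,0.07,0],
    [0.039,0.105,0],
    [0.052,0.14,0],
    [0.065,0.175,0],
    [0.078,0.21,0],
    [0.091,0.245,0.01],
    [0.104,0.28,0.03],
    [0.122,0.306,0.06],
    [0.122,0.306,0.06],
    [0.122,0.306,0.06],
    [0.122,0.306,0.06]
  ],
  "rot": [
    [-0.6,-3.7,-2.4],
    [-1.3,-7.4,-4.8],
    [-1.9,-11.2,-7.2],
    [-2.5,-14.9,-9.6],
    [-3.2,-18.6,-12],
    [-3.8,-22.3,-14.4],
    [-4.5,-26,-16.8],
    [-5.1,-29.8,-19.1],
    [-5.1,-29.8,-19.1],
    [-5.1,-29.8,-19.1],
    [-5.1,-29.8,-19.1],
    [-5.1,-29.8,-19.1]
  ],
  "gripper": [0,0,0,0,0,0,0,0,0,0,0,0]
}}

```text
clock: 8.63
tcp_pos: [0.4429, -0.071, 0.1843]
eef_rot: [0.242, -0.022, 0.97, 0.017]
force: [-0.8, -0.2, -0.3]
width: 0.0876
gripper_force: 0.0
```

Run:
```python
from h import *
p=np.array([.481,-.0546,.078]);R=pitchR(2.2,60)
go(p-R[:,2]*.101,R); go(p+R[:,2]*.019,R)
m=eyes.camera_model('wrist'); im=eyes.camera('wrist'); cv2.imwrite('pics/w4.png',im[:,:,::-1]); np.save('w4.npy',m,allow_pickle=True)
h=.042
a=np.radians(2.2);X=np.array([np.cos(a),np.sin(a),0]);Y=np.array([-X[1],X[0],0])
print(proj('wrist',[p+Y*sy*.012+X*sx+[0,0,.007] for sy in(1,-1) for sx in(-.014,.028)],m).round(1)); print(ctrl.sense()['q'].round(3))
```

```text
t 8.63 d [0.0192 0.0147 0.0115] rot [ 1.52 -1.98  0.02] | [ 0.4429 -0.071   0.1843] F [-0.83 -0.19 -0.29] w 0.0876 gf 0.0
t 8.63 d [0.0151 0.0115 0.1314] rot [ 1.52 -1.98  0.02] | [ 0.4429 -0.071   0.1843] F [-0.83 -0.19 -0.29] w 0.0876 gf 0.0
[[312.4 179.6]
 [308.4 220.9]
 [279.2 179.7]
 [278.4 221.1]]
[ 0.38  -0.301 -1.017  0.346 -0.403 -2.194]
```

View pics/w4.png

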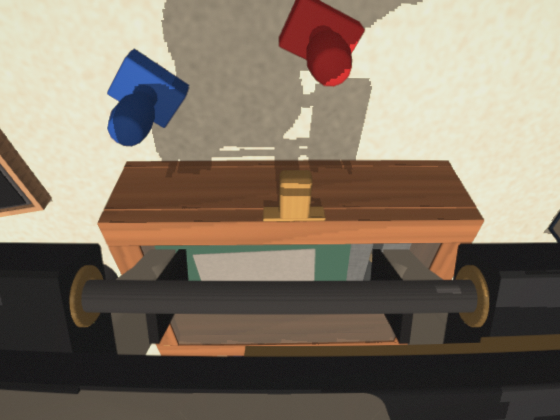

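The wrist view shows the brass pull at (295,200), matching the prediction. Joint 3 is at its limit for this pitch, so I go vertical instead and let the pull pivot in the pinch.

Run:
```python
from h import *
R=pitchR(2.2,90)
go([.481,-.0546,.16],R)
```

```text
t 8.68 d [-0.0227  0.0143  0.0401] rot [ 1.47 28.03  0.37] | [ 0.4429 -0.0714  0.1844] F [ 0.55 -0.04 -0.85] w 0.0877 gf 0.0
```

Request:
{"method": "carry_out", "body": {
  "delta_pos": [
    [-0.005,0.003,0],
    [-0.01,0.006,0],
    [-0.015,0.009,0.01],
    [-0.02,0.014,0.02],
    [-0.023,0.014,0.04],
    [-0.023,0.014,0.04],
    [-0.023,0.014,0.04],
    [-0.023,0.014,0.04]
  ],
  "rot": [
    [0,6,0],
    [0,12,0],
    [1,18,0],
    [1,24,0],
    [1.5,28,0.4],
    [1.5,28,0.4],
    [1.5,28,0.4],
    [1.5,28,0.4]
  ],
  "gripper": [0,0,0,0,0,0,0,0]
}}

```text
clock: 9.35
tcp_pos: [0.4813, -0.055, 0.1605]
eef_rot: [0.0, -0.018, 1.0, 0.0]
force: [-1.5, 0.5, 0.2]
width: 0.0872
gripper_force: 0.0
```

Run:
```python
from h import *
R=pitchR(2.2,90)
print(ctrl.sense()['q'].round(3))
go([.481,-.0546,.16],R);go([.481,-.0546,.059],R)
R=pitchR(2.2,80);p=np.array([.481,-.0546,.078])
go(p+R[:,2]*.019,R)
```

```text
[ 0.293  0.1   -0.493 -0.    -0.977 -1.827]
t 9.35 d [0.0003 0.0005 0.0005] rot [ 0.03  0.06 -0.1 ] | [ 0.4813 -0.055   0.1605] F [-1.48  0.54  0.22] w 0.0872 gf 0.0
t 9.35 d [0.0004 0.0004 0.1015] rot [ 0.03  0.06 -0.1 ] | [ 0.4813 -0.055   0.1605] F [-1.48  0.54  0.22] w 0.0872 gf 0.0
t 9.35 d [-0.0029  0.0004  0.1013] rot [ 0.02 -9.94 -0.1 ] | [ 0.4813 -0.055   0.1605] F [-1.48  0.54  0.22] w 0.0872 gf 0.0
```

Request:
{"method": "carry_out", "body": {
  "delta_pos": [
    [-0.001,0,0.025],
    [-0.002,0,0.05],
    [-0.003,0,0.075],
    [-0.003,0,0.095],
    [-0.003,0,0.101],
    [-0.003,0,0.101],
    [-0.003,0,0.101],
    [-0.003,0,0.101],
    [-0.003,0,0.101],
    [-0.003,0,0.101],
    [-0.003,0,0.101],
    [-0.003,0,0.101]
  ],
  "rot": [
    [0,-3,0],
    [0,-6,0],
    [0,-10,0],
    [0,-10,0],
    [0,-10,0],
    [0,-10,0],
    [0,-10,0],
    [0,-10,0],
    [0,-10,0],
    [0,-10,0],
    [0,-10,0],
    [0,-10,0]
  ],
  "gripper": [0,0,0,0,0,0.9,0.9,0.9,0.9,0.9,0.9,0.9],
  "force": 25
}}

```text
clock: 10.35
tcp_pos: [0.4864, -0.0534, 0.0615]
eef_rot: [0.09, -0.019, 0.996, 0.002]
force: [0.7, -0.8, 0.1]
width: 0.0464
gripper_force: 0.0
```

Request:
{"method": "carry_out", "body": {
  "delta_pos": [
    [0,0,0],
    [0,0,0],
    [0,0,0],
    [0,0,0],
    [0,0,0],
    [0,0,0],
    [0,0,0],
    [0,0,0]
  ],
  "rot": [
    [0,0,0],
    [0,0,0],
    [0,0,0],
    [0,0,0],
    [0,0,0],
    [0,0,0],
    [0,0,0],
    [0,0,0]
  ],
  "gripper": [0.9,0.9,0.9,0.9,0.9,0.9,0.9,0.9],
  "force": 25
}}

```text
clock: 11.02
tcp_pos: [0.486, -0.0541, 0.0611]
eef_rot: [0.089, -0.019, 0.996, 0.002]
force: [2.8, -7.1, -0.1]
width: 0.0239
gripper_force: 25.0
```

```bash
cat >> h.py <<'E'
H=np.array([.749,-.0445,.07]);A=np.radians(2.2);LX=np.array([np.cos(A),np.sin(A),0])
def lidpull(deg):
    c,s=np.cos(np.radians(deg)),np.sin(np.radians(deg)); return H+(-.268*c+.008*s)*LX+np.array([0,0,.268*s+.008*c])
def lidrows(degs,pitches):
    s=ctrl.sense(); R=Ro.from_quat(s['eef_rot'],scalar_first=True)
    g=s['tcp_pos']-R.as_matrix()[:,2]*.019; v=g-H; u=v@LX
    print('t',round(s['clock'],2),'q',s['q'].round(2),'lid est',np.degrees(np.arctan2(v[2],-u)-np.arctan2(.008,.268)).round(2),'rad',np.hypot(u,v[2]).round(4),'F',s['force'].round(1),'w',round(s['width'],4),'gf',round(s['gripper_force'],1))
    for d,p in zip(degs,pitches):
        Rg=pitchR(2.2,p); t=lidpull(d)+Rg[:,2]*.019
        print(d,R.inv().apply(t-s['tcp_pos']).round(4),np.degrees((R.inv()*Ro.from_matrix(Rg)).as_rotvec()).round(1))
E
python3 - <<'E'
from h import *
lidrows(np.arange(0,31,2.5),80+np.arange(0,31,2.5)*.5)
E
```

```text
t 11.02 q [ 0.33  0.14 -0.8   0.12 -0.46 -1.96] lid est 0.4 rad 0.2667 F [ 2.8 -7.1 -0.1] w 0.0239 gf 25.0
0.0 [ 0.0018 -0.0005  0.0015] [0.  0.2 0. ]
2.5 [-0.0004 -0.0005 -0.0099] [0.  1.5 0. ]
5.0 [-0.0032 -0.0005 -0.0211] [0.  2.7 0. ]
7.5 [-0.0064 -0.0005 -0.0323] [0. 4. 0.]
10.0 [-0.0101 -0.0005 -0.0433] [0.  5.2 0. ]
12.5 [-0.0143 -0.0005 -0.054 ] [0.  6.5 0. ]
15.0 [-0.019  -0.0005 -0.0646] [0.  7.7 0. ]
17.5 [-0.0241 -0.0005 -0.075 ] [0. 9. 0.]
20.0 [-0.0297 -0.0005 -0.0851] [ 0.  10.2  0. ]
22.5 [-0.0357 -0.0005 -0.095 ] [ 0.  11.5  0. ]
25.0 [-0.0421 -0.0005 -0.1046] [ 0.  12.7  0. ]
27.5 [-0.0489 -0.0005 -0.1139] [ 0. 14.  0.]
30.0 [-0.0562 -0.0005 -0.1228] [ 0.  15.2  0. ]
```

Request:
{"method": "carry_out", "body": {
  "delta_pos": [
    [0,-0.001,-0.01],
    [-0.003,-0.001,-0.021],
    [-0.006,-0.001,-0.032],
    [-0.01,-0.001,-0.043],
    [-0.014,-0.001,-0.054],
    [-0.019,-0.001,-0.065],
    [-0.024,-0.001,-0.075],
    [-0.03,-0.001,-0.085],
    [-0.036,-0.001,-0.095],
    [-0.042,-0.001,-0.105],
    [-0.049,-0.001,-0.114],
    [-0.056,-0.001,-0.123]
  ],
  "rot": [
    [0,1.5,0],
    [0,2.7,0],
    [0,4,0],
    [0,5.2,0],
    [0,6.5,0],
    [0,7.7,0],
    [0,9,0],
    [0,10.2,0],
    [0,11.5,0],
    [0,12.7,0],
    [0,14,0],
    [0,15.2,0]
  ],
  "gripper": [0.9,0.9,0.9,0.9,0.9,0.9,0.9,0.9,0.9,0.9,0.9,0.9],
  "force": 25
}}

```text
clock: 12.02
tcp_pos: [0.5196, -0.0528, 0.1919]
eef_rot: [-0.044, -0.019, 0.999, 0.0]
force: [3.4, 1.6, -6.3]
width: 0.024
gripper_force: 25.0
```

Run:
```python
from h import *
d=np.arange(30,61,3);lidrows(d,80+d*.5)
```

```text
t 12.02 q [ 0.26  0.19 -0.3  -0.02 -1.17 -1.78] lid est 30.02 rad 0.2679 F [ 3.4  1.6 -6.3] w 0.024 gf 25.0
30 [ 0.0002 -0.0005 -0.    ] [0.1 0.  0. ]
33 [-0.0059 -0.0004 -0.0124] [0.1 1.5 0. ]
36 [-0.0127 -0.0004 -0.0244] [0.1 3.  0. ]
39 [-0.0201 -0.0004 -0.0361] [0.1 4.5 0. ]
42 [-0.0281 -0.0004 -0.0473] [0.1 6.  0. ]
45 [-0.0366 -0.0004 -0.0581] [0.1 7.5 0. ]
48 [-0.0458 -0.0004 -0.0684] [0.1 9.  0. ]
51 [-0.0554 -0.0003 -0.0782] [ 0.1 10.5  0. ]
54 [-0.0655 -0.0003 -0.0874] [ 0.1 12.   0. ]
57 [-0.0761 -0.0003 -0.0962] [ 0.1 13.5  0. ]
60 [-0.0872 -0.0003 -0.1043] [ 0.1 15.   0. ]
```

Request:
{"method": "carry_out", "body": {
  "delta_pos": [
    [-0.006,0,-0.012],
    [-0.013,0,-0.024],
    [-0.02,0,-0.036],
    [-0.028,0,-0.047],
    [-0.037,0,-0.058],
    [-0.046,0,-0.068],
    [-0.055,0,-0.078],
    [-0.066,0,-0.087],
    [-0.076,0,-0.096],
    [-0.082,0,-0.1],
    [-0.087,0,-0.104],
    [-0.087,0,-0.104]
  ],
  "rot": [
    [0,1.5,0],
    [0,3,0],
    [0,4.5,0],
    [0,6,0],
    [0,7.5,0],
    [0,9,0],
    [0,10.5,0],
    [0,12,0],
    [0,13.5,0],
    [0,14.2,0],
    [0,15,0],
    [0,15,0]
  ],
  "gripper": [0.9,0.9,0.9,0.9,0.9,0.9,0.9,0.9,0.9,0.9,0.9,0.9],
  "force": 25
}}

```text
clock: 13.02
tcp_pos: [0.6146, -0.0491, 0.2879]
eef_rot: [-0.175, -0.019, 0.984, -0.003]
force: [-4.9, 3.5, 2.3]
width: 0.024
gripper_force: 25.0
```

Request:
{"method": "carry_out", "body": {
  "delta_pos": [
    [0,0,0],
    [0,0,0],
    [0,0,0],
    [0,0,0],
    [0,0,0],
    [0,0,0]
  ],
  "rot": [
    [0,0,0],
    [0,0,0],
    [0,0,0],
    [0,0,0],
    [0,0,0],
    [0,0,0]
  ],
  "gripper": [0.9,0.9,0.9,0.9,0.9,0.9]
}}

```text
clock: 13.52
tcp_pos: [0.6145, -0.0491, 0.2878]
eef_rot: [-0.173, -0.019, 0.985, -0.002]
force: [-3.1, 3.9, -0.7]
width: 0.0237
gripper_force: 25.0
```

Run:
```python
from h import *
lidrows([60],[110])
im=eyes.camera('side'); cv2.imwrite('pics/s5.png',im[:,:,::-1])
im=cv2.resize(im[40:290,170:450],None,fx=2.3,fy=2.3); cv2.imwrite('pics/s5c.png',im[:,:,::-1])
c,s=.5,.866
# lid top front corners at 60deg
for sy in(1,-1): print(proj('side',[H+(-.24*c+.016*s)*LX+np.array([0,0,.24*s+.016*c])+sy*.16*np.array([-LX[1],LX[0],0])]), (np.array(proj('side',[H+(-.24*c+.016*s)*LX+np.array([0,0,.24*s+.016*c])+sy*.16*np.array([-LX[1],LX[0],0])])-[170,40])*2.3))
```

```text
t 13.52 q [ 0.2   0.46  0.27 -0.06 -1.73 -1.73] lid est 59.76 rad 0.2682 F [-3.1  3.9 -0.7] w 0.0237 gf 25.0
60 [-0.0008 -0.0006 -0.0008] [0.1 0.  0.1]
[[243.41937131 180.62421677]] [[168.864554   323.43569857]]
[[306.76217882 111.0544047 ]] [[314.55301129 163.4251308 ]]
```

View pics/s5c.png

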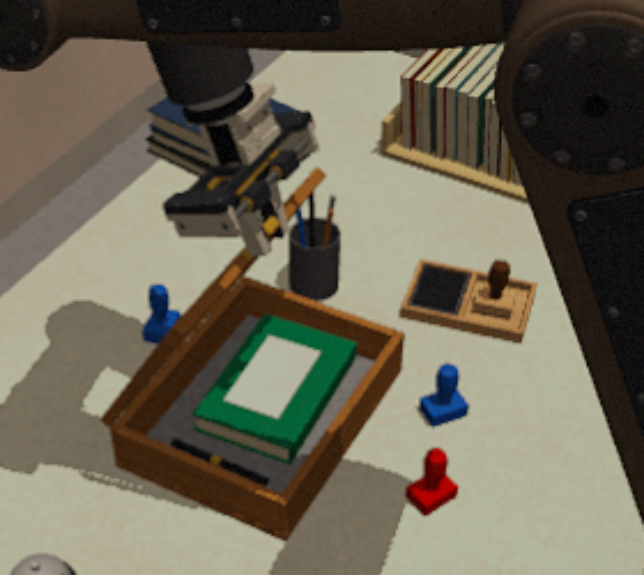

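The picture shows the lid held up by its pull at (270,225), near 60°, with its front corner at (322,172). The stamp is upright in the bay at (497,285) and nothing else has moved. I hand the job in.

```bash
python3 -c "
from h import *
print(job.finish_job())"
```

```text
the job is handed in; nothing more can be done
None
```

The stamp stands upright in the tray's empty bay and the gripper is holding the lid open at about 60° (59.8° worked out from the arm's pose); the job is handed in at about 13.6 s, with no verdict returned.

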